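Find the parts case that rattles and hold it out

TASK

One of the three closed parts cases has a loose steel ball in it. Working from left to right, lift each case clear of the bench (hold it lightly, no more than 25 N of grip, the shells are thin), rock it with its left end down and then its right end down by about 30 degrees to feel whether something rolls and knocks inside, and set it back flat where it lay; the last one need not go back if it is the one. Then hold the case that rattles out level in the air, roughly 15 cm above the middle of the round cork mat, and finish still holding it there, with the other two cases lying where they were and the things around them left alone.

Things in the scene. Friction and masses are not known exactly. Their poses are not given: they have to be found in the camera images.
- case_left: left one of three outwardly identical sealed grey cases lying flat, long side left-right: 130 mm long (own y, +y its left end), 54 mm wide (own x), 48 mm high; origin: centre of underside. Latches (robot side) and hinge barrels (far side) stand 2 mm proud, 42 mm either side of the middle; plain between. An empty case weighs 130 to 350 g, drawn for each, so weight does not tell
- case_mid: middle case, outwardly the same as the left one, same origin and axes. Any one of the three, drawn anew each time, holds a loose 160 g steel ball, 34 mm across, in a smooth cavity 120 mm long and 44 mm wide; the other two are empty. A low open kit case, part of the room, stands 4 cm or more beyond the middle case
- case_right: right case, outwardly the same as the left one, same origin and axes. In the case that holds the ball, tipping makes the ball roll about 40 mm to the low side of the middle and knock on the end wall; levelled again, the ball stays near that end, so the moment of the held, level case differs by about 0.1 N m after tipping one way and the other; an empty case shows no difference
- mat: round cork mat fixed on the bench beyond the left case, 120 mm across, 3 mm thick; origin: centre of its underside
- air_cap: bystander: small brass air cap, 31 x 31 x 24 mm, standing between the left and the middle case; origin: centre of its underside
- marker: bystander: marker pen, 128 x 18 x 18 mm, lying between the middle and the right case, pointing away from the robot; origin: centre of its underside
- tin: bystander: small round paint tin, 62 mm across, 74 mm high, beyond the right case; origin: centre of its underside
- gauge: bystander: black hand-held coating gauge, 105 x 62 x 26 mm, at the right; origin: centre of its underside

How it is judged:
On the way, in this order (a step that is already met when the one before it is completed fails the run):
1. the left case is held clear of the bench with its left end dipped at least 17 degrees (height (world z) of case_left above 0.05 m and contact force between the fingers and case_left above 1 N and angle between case_left's own y axis and vertical above 1.87 rad), for 0.1 s.
2. then the left case is held clear of the bench with its right end dipped at least 17 degrees (height (world z) of case_left above 0.05 m and contact force between the fingers and case_left above 1 N and angle between case_left's own y axis and vertical below 1.27 rad), for 0.1 s.
3. the middle case is held clear of the bench with its left end dipped at least 17 degrees (height (world z) of case_mid above 0.05 m and contact force between the fingers and case_mid above 1 N and angle between case_mid's own y axis and vertical above 1.87 rad), for 0.1 s.
4. then the middle case is held clear of the bench with its right end dipped at least 17 degrees (height (world z) of case_mid above 0.05 m and contact force between the fingers and case_mid above 1 N and angle between case_mid's own y axis and vertical below 1.27 rad), for 0.1 s.
5. the right case is held clear of the bench with its left end dipped at least 17 degrees (height (world z) of case_right above 0.05 m and contact force between the fingers and case_right above 1 N and angle between case_right's own y axis and vertical above 1.87 rad), for 0.1 s.
6. then the right case is held clear of the bench with its right end dipped at least 17 degrees (height (world z) of case_right above 0.05 m and contact force between the fingers and case_right above 1 N and angle between case_right's own y axis and vertical below 1.27 rad), for 0.1 s.
At the end, for the whole second after the job is handed in: the case with the ball (ball_c0) in it is held by the fingers, its underside 8 to 25 cm above the bench and its middle within 5 cm (seen from above) of the middle of the cork mat, level within 11 degrees, at rest; the other two cases lie flat on the bench within 6 cm of where they lay (((distance between ball_c0 and case_left below 0.08 m and horizontal distance between case_left and mat below 0.05 m and height (world z) of case_left between 0.08 and 0.25 m and angle between case_left's own z axis and vertical below 0.2 rad and linear speed of case_left below 0.03 m/s and contact force between the fingers and case_left above 1 N and height (world z) of each of case_mid, case_right below 0.008 m and angle between each of case_mid, case_right's own z axis and vertical below 0.1 rad and distance of each of case_mid, case_right from where it was at the start of the episode below 0.06 m and linear speed of each of case_mid, case_right below 0.02 m/s) or (distance between ball_c0 and case_mid below 0.08 m and horizontal distance between case_mid and mat below 0.05 m and height (world z) of case_mid between 0.08 and 0.25 m and angle between case_mid's own z axis and vertical below 0.2 rad and linear speed of case_mid below 0.03 m/s and contact force between the fingers and case_mid above 1 N and height (world z) of each of case_left, case_right below 0.008 m and angle between each of case_left, case_right's own z axis and vertical below 0.1 rad and distance of each of case_left, case_right from where it was at the start of the episode below 0.06 m and linear speed of each of case_left, case_right below 0.02 m/s) or (distance between ball_c0 and case_right below 0.08 m and horizontal distance between case_right and mat below 0.05 m and height (world z) of case_right between 0.08 and 0.25 m and angle between case_right's own z axis and vertical below 0.2 rad and linear speed of case_right below 0.03 m/s and contact force between the fingers and case_right above 1 N and height (world z) of each of case_left, case_mid below 0.008 m and angle between each of case_left, case_mid's own z axis and vertical below 0.1 rad and distance of each of case_left, case_mid from where it was at the start of the episode below 0.06 m and linear speed of each of case_left, case_mid below 0.02 m/s))); the arm keeps its last pose, push and grip.
It fails at once if a case is squeezed with more than 35 N by a finger (contact force between the fingers and case_left above 70 N or contact force between the fingers and case_mid above 70 N or contact force between the fingers and case_right above 70 N).
It fails at once if a bystander is pushed more than 3 cm (distance of any of air_cap, marker, tin, gauge from where it was at the start of the episode above 0.03 m).
It also fails if it takes over 72 s, if anything falls off the work surface, if the arm or the gripper's body presses on something with over 40 N, if the wrist force passes 120 N, or if a joint passes its speed limit or range.

ROBOT

A 7-joint arm with a two-finger parallel gripper is mounted at the origin on a cart in front of the work surface, level with it; the furniture and walls round the work are solid. World frame = base frame: x ahead of the robot, y to its left, z up, the work surface at z = 0. Lengths are in m, angles in rad, forces in N, time in s.
With the tool pointing down it reaches from about 0.4 to 0.9 m from the base axis. Payload 5.6 kg.
Tool frame: the origin (TCP) lies at the very end of the fingers, on their centre line; the grasp point (between the pads) lies 19 mm behind it (ctrl.grip_point_offset is the distance from the TCP to the grasp point, in m); x points along the fingers, y is the direction in which the jaws open and shut, and the axes are right-handed (so a half turn about x gives the same grasp; the last joint's range is limited). The gripper opens to 92 mm and grips with 3 to 60 N. Pads are 20 mm wide; open, the fingers measure 128 mm over their backs; the gripper's body (75 mm by 189 mm) begins 69 mm behind the grasp point.
Start: joints at [1.255, 0.468, -0.012, 1.603, 0.006, 1.071, -0.056], TCP at [0.175, -0.626, 0.215] pointing down, gripper open.
Joint ranges: [-2.53, 2.53], [-0.31, 2.02], [-1.57, 1.55], [0.28, 2.44], [-1.29, 4.43], [0.15, 1.84], [-2.92, 2.92]. Speed limits (rad/s): [2.57, 2.57, 3.14, 3.14, 3.14, 3.14, 3.14].

INTERFACE

Orientations are given as a unit quaternion [w, x, y, z].
In Python, from rig import ctrl gives the robot as it stands.
- The arm moves only by the tool apply_moves, never from a script. Its argument "series" is a list of rows, each a list of 3 entries, a list of its own where there are three numbers: the turn, a rotation vector about the tool's x, y, z in degrees, then the shift along the tool's x, y, z in mm, then the closure, from 0 (fully open) to 1 (shut). In form: [[[ax, ay, az], [x, y, z], gripper], ...]. A call has 1 to 10 rows; each row shifts and turns the commanded pose from where the row before left it, along the tool's axes as they then stand; what a row does not reach is not made up. A row lasts 1/12 s, in which the tool goes at most 41.7 mm and 7.16 degrees, less where a joint would pass 70% of its speed; a pose out of reach is approached as far as the arm can. A call is refused whole if a number of a shift passes 41.7 or a number of a turn 7.16, either way. A call with a gripper value outside its range is refused whole. The fingers move at their own pace and stop on an object; the grip force is fixed at half the most. Time passes only in rows, so rows that do not move let the fingers close. It gives the time, the measured TCP pose, the force and the opening at its end, in the units of the state.
- ctrl.observe(): the state, without advancing time (a new reading comes with each control period).
- ctrl.get_image(name): name is "side" or "top"; returns a dict with "frame" (420x560x3 uint8, red, green, blue), "z_map" (420x560 float32, m along the optical axis (not along the pixel's ray), 0 where there is no reading), "fovy" (degrees; the focal length in pixels is half the picture's height over the tangent of half this angle, whatever the lens; pixels are square), "cx", "cy" (the principal point, pixels), "R" (3x3) and "t" (3): a world point X has camera coordinates R X + t. Camera axes: x right, y down, z forward; pixel columns grow to the right and rows downward; lengths in m; the calibration is good to about 2 mm. A picture is of the moment at which its call begins.
- ctrl.sign_off(): hands the job in, once; it reports no verdict.
Trained networks look in the newest picture that a camera, given by its name, has taken for a name from the list of things; names that differ only in an ending like _2 or _b are one class to them, and where a whole thing is asked for, a point or a joint stands for the part that bears it (a point fixed in the world has none). Each returns a list of dicts, best first, with "p" (0 to 1); they miss things now and then, are a little off and sometimes report something else, mostly with a low value. They report only what shows in the picture. A call takes as long as a camera call.
- ctrl.masks_of(camera, label): "pixels" (420x560 bool, what is visible of it) and "point" ([column, row] in pixels, amid what is visible of it).
The state is a dict: "time": time; "joint_pos": joint angles; "qd": joint speeds; "effort": joint torques, N m; "position": TCP position; "orientation": TCP orientation; "force": force on the tool from outside, world axes, zero at the start; "torque": the same for the moment, N m; "finger_gap": opening from 0.0 (shut) to 1.0 (fully open).
Only numpy, scipy, OpenCV 4.12 (cv2) and the standard library are available. Lean on these libraries where they do the work, as an engineer would, in place of code of your own. Each camera call takes 0.05 s, during which the arm holds its last target.

## Working session

There is one attempt and no reset: what is moved stays moved. The work goes in short steps, Python scripts to look and compute and a tool call to move; the robot and the scene stay as the last step left them, time stands still between calls to the robot, and variables do not carry over. Pictures are saved under pics/ and viewed, and the job is handed in when it is done.

Besides the shell and the picture viewer there is one more tool, called after "Call:" as name(argument=value, ...), one argument or row to a line, values as JSON. apply_moves: Moves the arm, as the interface text tells. Its arguments: {"type":"object","properties":{"series":{"type":"array"}},"required":["series"]}

```bash
mkdir -p pics; ls; python3 - <<'E'
from rig import ctrl
import cv2
o=ctrl.observe()
print(o, ctrl.grip_point_offset)
for n in("top","side"):
    im=ctrl.get_image(n)
    cv2.imwrite(f"pics/{n}0.png",im["frame"][:,:,::-1])
    print(n,im["fovy"],im["cx"],im["cy"],im["R"].round(3).tolist(),im["t"])
E
```

```text
pics
{'time': 0.0, 'joint_pos': array([ 1.25505057,  0.46837051, -0.01157387,  1.60362783,  0.0060057 ,
        1.0713718 , -0.05629593]), 'qd': array([ 1.70476149e-03, -3.39670398e-06,  1.32160095e-05,  1.70218638e-03,
       -8.32733232e-04, -6.21332534e-04,  7.58748591e-04]), 'effort': array([ 4.84965403e-04, -5.20572817e+01, -1.24568929e-02, -2.43747586e+01,
       -5.66468784e-02,  1.72832102e-02,  1.91245726e-04]), 'position': array([ 0.1748525 , -0.62543965,  0.21364291]), 'orientation': array([-0.09550048, -0.70041277, -0.09670445,  0.70067814]), 'force': array([0.31688618, 0.07731615, 0.29952942]), 'torque': array([-0.02496789,  0.0101774 ,  0.02393277]), 'finger_gap': 1.000494527641256} 0.0187
top 57.479888839778674 274.40006357724855 212.93463376563622 [[-0.005, -1.0, -0.01], [-0.992, 0.006, -0.124], [0.124, 0.009, -0.992]] [-0.22491715  0.55908197  0.81140554]
side 56.979476416600065 284.22034900150874 208.94708839867243 [[0.982, -0.187, -0.009], [-0.099, -0.475, -0.875], [0.159, 0.86, -0.485]] [-0.60071377 -0.0116877   0.97276968]
```

View pics/top0.png

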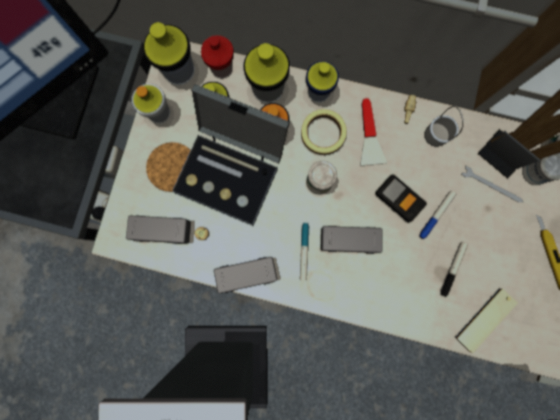

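View pics/side0.png

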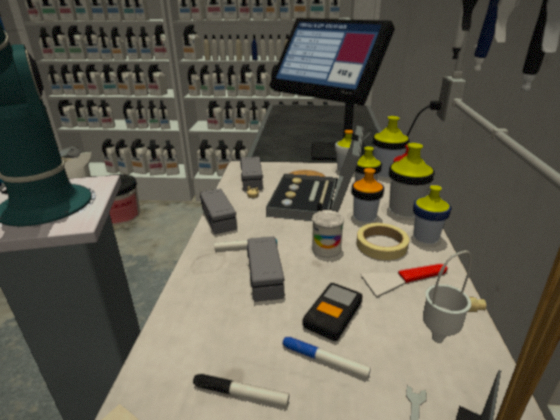

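```bash
cat > h.py <<'E'
from rig import ctrl
import numpy as np,cv2
from scipy.spatial.transform import Rotation as Ro
def img(n): return ctrl.get_image(n)
def cloud(im):
    h,w=im["z_map"].shape
    f=h/2/np.tan(np.radians(im["fovy"]/2))
    u,v=np.meshgrid(np.arange(w),np.arange(h))
    z=im["z_map"]
    P=np.stack([(u-im["cx"])/f*z,(v-im["cy"])/f*z,z],-1)
    return (P-im["t"])@im["R"], z>0
def rot(o): 
    q=o["orientation"]; return Ro.from_quat([q[1],q[2],q[3],q[0]])
E
python3 - <<'E'
from h import *
im=img("top"); P,ok=cloud(im)
for l in "case_left case_mid case_right mat air_cap marker tin gauge".split():
    for d in ctrl.masks_of("top",l)[:4]:
        m=d["pixels"]&ok; Q=P[m]
        if len(Q)<20: continue
        zt=np.percentile(Q[:,2],90)
        T=Q[Q[:,2]>zt-0.006]
        r=cv2.minAreaRect((T[:,:2]*1000).astype(np.float32))
        print(l,round(d["p"],2),d["point"],len(Q),"ztop",zt.round(4),"c",np.round(r[0],1),"sz",np.round(r[1],1),"ang",round(r[2],1))
E
```

```text
case_left 0.88 [161.5, 227.4] 1573 ztop 0.0483 c [524.2  28.7] sz [127.3  55.2] ang 86.5
case_mid 0.88 [243.4, 274.1] 1579 ztop 0.0487 c [ 424.3 -164.5] sz [ 55.9 129.2] ang 12.0
case_right 0.74 [351.0, 237.0] 1572 ztop 0.049 c [ 499.5 -394.8] sz [129.2  55.7] ang 87.7
mat 0.82 [166.8, 164.6] 1518 ztop 0.0034 c [679.2  24.7] sz [ 93.9 119.1] ang 67.3
air_cap 0.63 [203.5, 230.9] 171 ztop 0.0172 c [518.1 -62.5] sz [27.5 27.2] ang 88.5
marker 0.8 [302.5, 249.4] 433 ztop 0.0174 c [ 476.1 -293.7] sz [ 16.2 127. ] ang 87.3
tin 0.67 [316.9, 176.9] 802 ztop 0.0733 c [ 636.  -330.7] sz [59.2 61.8] ang 45.0
gauge 0.84 [402.5, 196.4] 1308 ztop 0.0258 c [ 593.8 -512.5] sz [103.4  60.9] ang 47.7
```

```bash
python3 - <<'E'
from h import *
im=img("top"); P,ok=cloud(im)
d=ctrl.masks_of("top","mat")[0]; Q=P[d["pixels"]&ok]
T=Q[(Q[:,2]<.008)]
(c,r)=cv2.minEnclosingCircle((T[:,:2]*1000).astype(np.float32)); print("mat",c,r, T.min(0),T.max(0))
# height map 4cm grid: max z
A=P[ok]; 
side=img("side"); P2,ok2=cloud(side); B=P2[ok2]
for nm,A in(("top",A),("side",B)):
    print(nm,"y:",[int(100*(0.28-0.05*j)) for j in range(18)])
    for x in np.arange(1.0,0.3,-0.05):
        row=[]
        for j in range(18):
            y=0.28-0.05*j
            s=A[(abs(A[:,0]-x)<.025)&(abs(A[:,1]-y)<.025)&(A[:,2]<1)]
            row.append("%4d"%(1000*s[:,2].max()) if len(s)>2 else "   .")
        print("%.2f"%x,*row)
o=ctrl.observe();print(rot(o).as_matrix().round(3))
E
```

```text
mat (527.1409301757812, 5.724118232727051) 48.947471618652344 [ 0.49612032 -0.03575138 -0.00343339] [0.55899437 0.04569385 0.00773077]
top y: [28, 23, 18, 13, 8, 3, -2, -7, -12, -17, -21, -27, -32, -37, -42, -47, -52, -57]
1.00    .  -11  -51  -53    .    .    0    0    .    .    .    .   93  113  128  145  153    .
0.95    .  -37  -52  -53    .  162  162   97  118    0    .    .    .    .    .    .  196  200
0.90  -36  -34  301  299    2  165  165  118  121  131  164  114   84   83    1    .    .    .
0.85  -35  310  320  291  238  112  113   83   89  134  166  116  121   99   14   13   19   23
0.80  -36  297  288  247  201  121    2  171  170  109  112   84   83   81   15   15   27   27
0.75  -35  262  240    1   80   84   26  170  175  177  170   89   26   27   16   16   18  160
0.70  226  231  -56    1    5    5   30   26   35   99  172  171   26   26    8    8    4  158
0.65  -51  -52    .    2    5    5   29   28   22   26   45    3   75   75    8   26   27    3
0.60  -51  -53    2    2    3    5   29   31   29   29   30    3   75   75    4   28   29   26
0.55  -50  -55    1   
[... 1244 characters left out ...]
30   30   24   29   46    1   77   76    8   27   28    4
0.60  -49    .    2    4    4    4   31   30   30   30   31    4   76   76    3   29   29   27
0.55    .    .    .    3   52   52   51   30   30   31   31   16   49   50   50   25   29   26
0.50    .    .    4    4   51   51   51   27    4    4    4   17   51   52   51   51    4   20
0.45    .    .    2    4    4    4    4    4   51   51   51   19   44   48   49   51    4    3
0.40    .    .    .    .    .    .    .    .   51   51   51   18   19    4    4    4    3   16
0.35    .    .    .    .    .    .    .    .    .    1    4    3    4    3    4    4    4    4
[[ 0.     0.269 -0.963]
 [-0.    -0.963 -0.269]
 [-1.     0.     0.   ]]
```

```bash
cat >> h.py <<'E'
def Rt(yaw,tilt=0):
    # yaw deg: azimuth of tool y; tilt deg about world case-x (tool y): + = left end DOWN
    y=np.radians(yaw)
    ty=np.array([np.cos(y),np.sin(y),0]); tx=np.array([0,0,-1.]); tz=np.cross(tx,ty)
    M=np.stack([tx,ty,tz],1)
    return Ro.from_rotvec(-np.radians(tilt)*ty)*Ro.from_matrix(M)
def plan(pos,R,n,g,after=False):
    o=ctrl.observe(); p=o["position"].copy(); r=rot(o)
    print("t",round(o["time"],2),"pos",p.round(4),"dist mm",(1000*(np.array(pos)-p)).round(1),"gap",round(o["finger_gap"],3))
    print("rot err deg",np.degrees((r.inv()*R).as_rotvec()).round(2))
    rows=[]
    for k in range(n,0,-1):
        w=np.round(np.degrees((r.inv()*R).as_rotvec())/k,1)
        rn=r*Ro.from_rotvec(np.radians(w))
        B=rn if after else r
        s=np.round(B.inv().apply(np.array(pos)-p)*1000/k,1)
        p=p+B.apply(s/1000); r=rn
        rows.append([w.tolist(),s.tolist(),g])
    print(str(rows).replace(" ",""))
E
python3 - <<'E'
from h import *
im=img("top"); P,ok=cloud(im)
for d in ctrl.masks_of("top","mat"):
    Q=P[d["pixels"]&ok]; print(d["p"],d["point"],Q.min(0),Q.max(0))
# colour segmentation of cork
f=cv2.cvtColor(im["frame"],cv2.COLOR_RGB2HSV)
h=f[...,0];s=f[...,1]
reg=np.zeros(h.shape,bool);reg[138:196,140:200]=1
m=reg&(s>90)&(h>5)&(h<22)&ok&(P[...,2]<.012)
Q=P[m]
T=(Q[:,:2]*1000).astype(np.float32)
hull=cv2.convexHull(T)[:,0]
hull=hull[hull[:,1]>5]
from scipy.optimize import least_squares
r=least_squares(lambda c:np.hypot(*(hull-c[:2]).T)-60,[685,30],loss="soft_l1");print(r.x,r.fun.round(1),len(Q),T.min(0),T.max(0))
plan([0.524,0.029,0.20],Rt(-3.5),19,0)
E
```

```text
0.86 [165.3, 164.7] [ 0.61678914 -0.0258756  -0.00294279] [0.73020383 0.07256756 0.02623036]
[673.26206535  10.38786547] [-3.3 -2.  -1.8 -2.1 -0.8 -0.3  0.5  0.6  0.7  0.7  1.6  1.2  0.  -0.2
 -0.6 -1.  -0.7 -0.7 -0.8 -1.  -3.4] 1429 [616.6597  -27.82838] [730.20386  70.16224]
t 0.8 pos [ 0.1751 -0.626   0.2146] dist mm [348.9 655.  -14.6] gap 0.999
rot err deg [-70.87   0.    -0.  ]
[[[-3.7,0.0,-0.0],[0.8,-28.3,-27.0],0],[[-3.7,0.0,-0.0],[0.8,-26.4,-28.7],0],[[-3.7,0.0,0.0],[0.8,-24.5,-30.4],0],[[-3.7,0.0,0.0],[0.8,-22.5,-31.9],0],[[-3.7,0.0,0.0],[0.8,-20.4,-33.3],0],[[-3.7,0.0,0.0],[0.8,-18.2,-34.5],0],[[-3.7,0.0,0.0],[0.8,-16.0,-35.6],0],[[-3.7,0.0,0.0],[0.7,-13.6,-36.6],0],[[-3.8,0.0,0.0],[0.8,-11.3,-37.4],0],[[-3.7,0.0,0.0],[0.7,-8.7,-38.1],0],[[-3.8,0.0,0.0],[0.8,-6.3,-38.6],0],[[-3.7,0.0,0.0],[0.7,-3.7,-38.9],0],[[-3.8,0.0,0.0],[0.8,-1.2,-39.0],0],[[-3.7,0.0,0.0],[0.7,1.4,-39.0],0],[[-3.8,0.0,0.0],[0.8,3.9,-38.9],0],[[-3.7,0.0,0.0],[0.7,6.5,-38.5],0],[[-3.8,0.0,0.0],[0.8,9.0,-38.0],0],[[-3.7,0.0,0.0],[0.7,11.5,-37.4],0],[[-3.8,0.0,0.0],[0.8,13.8,-36.6],0]]
```

Call:
apply_moves(
  series=[
    [[-3.7,0,0],[0.8,-28.3,-27],0],
    [[-3.7,0,0],[0.8,-26.4,-28.7],0],
    [[-3.7,0,0],[0.8,-24.5,-30.4],0],
    [[-3.7,0,0],[0.8,-22.5,-31.9],0],
    [[-3.7,0,0],[0.8,-20.4,-33.3],0],
    [[-3.7,0,0],[0.8,-18.2,-34.5],0],
    [[-3.7,0,0],[0.8,-16,-35.6],0],
    [[-3.7,0,0],[0.7,-13.6,-36.6],0],
    [[-3.8,0,0],[0.8,-11.3,-37.4],0],
    [[-3.7,0,0],[0.7,-8.7,-38.1],0],
  ],
)

```text
time: 1.63
position: [0.3593, -0.2798, 0.2071]
orientation: [0.315, 0.633, 0.315, -0.633]
force: [0.9, -0.2, -0.0]
finger_gap: 1.004
```

```bash
python3 -c "
from h import *
plan([0.524,0.029,0.20],Rt(-3.5),10,0)"
```

```text
t 1.63 pos [ 0.3593 -0.2798  0.2071] dist mm [164.7 308.8  -7.1] gap 1.004
rot err deg [-33.6    0.04  -0.04]
[[[-3.4,0.0,-0.0],[0.7,-5.5,-34.6],0],[[-3.4,0.0,-0.0],[0.7,-3.4,-34.8],0],[[-3.4,0.0,-0.0],[0.7,-1.4,-35.0],0],[[-3.3,0.0,-0.0],[0.7,0.7,-35.0],0],[[-3.4,0.0,-0.0],[0.7,2.7,-34.9],0],[[-3.3,0.0,-0.0],[0.7,4.8,-34.6],0],[[-3.4,0.0,-0.0],[0.7,6.8,-34.3],0],[[-3.3,0.0,-0.0],[0.7,8.8,-33.9],0],[[-3.4,0.0,-0.0],[0.7,10.8,-33.3],0],[[-3.3,0.0,-0.0],[0.6,12.7,-32.6],0]]
```

Call:
apply_moves(
  series=[
    [[-3.4,0,0],[0.7,-5.5,-34.6],0],
    [[-3.4,0,0],[0.7,-3.4,-34.8],0],
    [[-3.4,0,0],[0.7,-1.4,-35.0],0],
    [[-3.3,0,0],[0.7,0.7,-35.0],0],
    [[-3.4,0,0],[0.7,2.7,-34.9],0],
    [[-3.3,0,0],[0.7,4.8,-34.6],0],
    [[-3.4,0,0],[0.7,6.8,-34.3],0],
    [[-3.3,0,0],[0.7,8.8,-33.9],0],
    [[-3.4,0,0],[0.7,10.8,-33.3],0],
    [[-3.3,0,0],[0.6,12.7,-32.6],0],
  ],
)

```text
time: 2.47
position: [0.5251, 0.0283, 0.2001]
orientation: [0.485, 0.515, 0.484, -0.515]
force: [0.1, -0.7, 0.7]
finger_gap: 1.0
```

```bash
python3 -c "
from h import *
print(ctrl.observe()['joint_pos'])
plan([0.524,0.029,0.011],Rt(-3.5),8,0)"
```

```text
[ 0.38112542  0.34661265 -0.60255781  1.88963984  0.23526287  0.97520722
 -0.38823656]
t 2.47 pos [0.5251 0.0283 0.2001] dist mm [  -1.1    0.7 -189.1] gap 1.0
rot err deg [-0.03  0.02 -0.04]
[[[-0.0,0.0,-0.0],[23.6,-0.2,-0.1],0],[[-0.0,0.0,-0.0],[23.6,-0.2,-0.1],0],[[-0.0,0.0,-0.0],[23.6,-0.1,-0.1],0],[[-0.0,0.0,-0.0],[23.7,-0.2,-0.1],0],[[-0.0,0.0,-0.0],[23.6,-0.1,-0.1],0],[[-0.0,0.0,-0.0],[23.7,-0.2,-0.1],0],[[-0.0,0.0,-0.0],[23.6,-0.1,-0.0],0],[[-0.0,0.0,-0.0],[23.7,-0.2,-0.1],0]]
```

Call:
apply_moves(
  series=[
    [[0,0,0],[23.6,-0.2,-0.1],0],
    [[0,0,0],[23.6,-0.2,-0.1],0],
    [[0,0,0],[23.6,-0.1,-0.1],0],
    [[0,0,0],[23.7,-0.2,-0.1],0],
    [[0,0,0],[23.6,-0.1,-0.1],0],
    [[0,0,0],[23.7,-0.2,-0.1],0],
    [[0,0,0],[23.6,-0.1,0],0],
    [[0,0,0],[23.7,-0.2,-0.1],0],
    [[0,0,0],[0,0,0],0],
  ],
)

```text
time: 3.22
position: [0.5202, 0.0272, 0.0071]
orientation: [-0.482, -0.514, -0.485, 0.518]
force: [-0.4, -1.1, 0.3]
finger_gap: 0.997
```

```bash
python3 -c "
from h import *
o=ctrl.observe();print(o['force'],o['torque'])
plan([0.524,0.029,0.011],Rt(-3.5),1,0)
im=img('top');cv2.imwrite('pics/t1.png',im['frame'][:,:,::-1])"
```

```text
[-0.38660988 -1.12887838  0.33607156] [-0.03536995 -0.03218763 -0.0054129 ]
t 3.22 pos [0.5202 0.0272 0.0071] dist mm [3.8 1.8 3.9] gap 0.997
rot err deg [-0.18  0.06  0.4 ]
[[[-0.2,0.1,0.4],[-3.9,3.7,-2.1],0]]
```

View pics/t1.png

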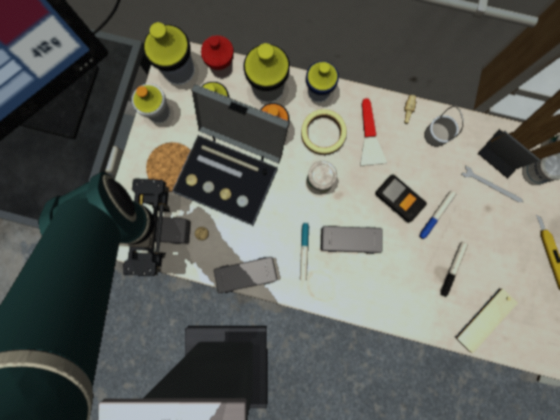

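Call:
apply_moves(
  series=[
    [[0,0,0.4],[-3.9,3.7,-2.1],0],
    [[0,0,0],[0,0,0],0.2],
    [[0,0,0],[0,0,0],0.35],
    [[0,0,0],[0,0,0],0.45],
    [[0,0,0],[0,0,0],0.45],
    [[0,0,0],[0,0,0],0.45],
    [[0,0,0],[0,0,0],0.45],
    [[0,0,0],[0,0,0],0.45],
  ],
)

```text
time: 3.93
position: [0.5261, 0.0293, 0.0148]
orientation: [0.485, 0.517, 0.482, -0.515]
force: [-4.2, -0.2, 5.7]
finger_gap: 0.583
```

```bash
python3 -c "
from h import *
o=ctrl.observe();print(o['force'],o['torque'])
plan([0.524,0.029,0.011],Rt(-3.5),1,0)"
```

```text
[-4.24986403 -0.19245539  5.67637107] [-0.1089688   0.89565455 -0.00090432]
t 3.93 pos [0.5261 0.0293 0.0148] dist mm [-2.1 -0.3 -3.8] gap 0.583
rot err deg [-0.18  0.05 -0.3 ]
[[[-0.2,0.0,-0.3],[3.8,-2.1,0.4],0]]
```

Call:
apply_moves(
  series=[
    [[0,0,0],[-5,0,0],0.45],
    [[0,0,0],[-5,0,0],0.45],
    [[0,0,0],[-5,0,0],0.45],
    [[0,0,0],[-5,0,0],0.45],
    [[0,0,0],[0,0,0],0.45],
    [[0,0,0],[0,0,0],0.45],
  ],
)

```text
time: 4.43
position: [0.5272, 0.0295, 0.0351]
orientation: [0.486, 0.518, 0.482, -0.514]
force: [-0.3, 0.4, -3.3]
finger_gap: 0.581
```

```bash
cat >> h.py <<'E'
def chk(name,zmin=0.02,tag=None):
    o=ctrl.observe();print("t",round(o['time'],2),"F",o['force'].round(2),"T",o['torque'].round(3),"gap",round(o["finger_gap"],3),"p",o["position"].round(4))
    for c in ("side","top"):
        im=img(c)
        if tag: cv2.imwrite(f"pics/{tag}_{c}.png",im['frame'][:,:,::-1])
        if name:
            P,ok=cloud(im)
            for d in ctrl.masks_of(c,name)[:3]:
                Q=P[d["pixels"]&ok]
                if len(Q)>20: print(c,name,round(d["p"],2),np.round(d["point"]),len(Q),"mean",Q.mean(0).round(3),"zrange",np.percentile(Q[:,2],[2,50,98]).round(3),"y",np.percentile(Q[:,1],[2,98]).round(3))
E
python3 -c "
from h import *
chk('case_left',tag='l1')"
```

```text
t 4.43 F [-0.32  0.43 -3.31] T [-0.008 -0.041  0.005] gap 0.581 p [0.5272 0.0295 0.0351]
side case_left 0.88 [252. 166.] 709 mean [0.526 0.02  0.051] zrange [0.005 0.067 0.072] y [-0.036  0.091]
top case_left 0.72 [173. 225.] 834 mean [ 0.523 -0.01   0.062] zrange [0.026 0.066 0.069] y [-0.035  0.022]
```

View pics/l1_side.png

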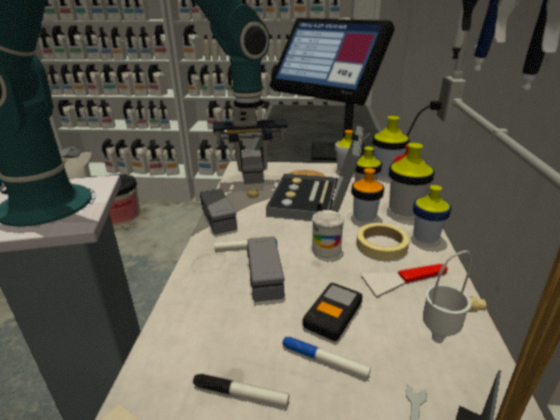

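Call:
apply_moves(
  series=[
    [[0,0,0],[-10,0,0],0.45],
    [[0,0,0],[-20,0,0],0.45],
    [[0,0,0],[-25,0,0],0.45],
    [[0,0,0],[-25,0,0],0.45],
    [[0,0,0],[-20,0,0],0.45],
    [[0,0,0],[-15,0,0],0.45],
    [[0,0,0],[-5,0,0],0.45],
    [[0,0,0],[0,0,0],0.45],
    [[0,0,0],[0,0,0],0.45],
    [[0,0,0],[0,0,0],0.45],
  ],
)

```text
time: 5.47
position: [0.5251, 0.0294, 0.1536]
orientation: [0.485, 0.517, 0.482, -0.515]
force: [0.5, 1.1, -2.6]
finger_gap: 0.584
```

```bash
python3 -c "
from h import *
chk('case_left')
print(ctrl.observe()['torque'])"
```

```text
t 5.47 F [ 0.5   1.12 -2.6 ] T [-0.023 -0.076 -0.038] gap 0.584 p [0.5251 0.0294 0.1536]
side case_left 0.91 [248. 124.] 699 mean [0.524 0.    0.172] zrange [0.144 0.18  0.189] y [-0.036  0.086]
top case_left 0.62 [155. 222.] 1188 mean [ 0.523 -0.008  0.182] zrange [0.151 0.185 0.187] y [-0.035  0.026]
[-0.03366382 -0.1363294  -0.02730765]
```

Call:
apply_moves(
  series=[
    [[0,-2,0],[0,0,0],0.45],
    [[0,-4,0],[0,0,0],0.45],
    [[0,-5,0],[0,0,0],0.45],
    [[0,-5,0],[0,0,0],0.45],
    [[0,-5,0],[0,0,0],0.45],
    [[0,-5,0],[0,0,0],0.45],
    [[0,-4,0],[0,0,0],0.45],
    [[0,0,0],[0,0,0],0.45],
    [[0,0,0],[0,0,0],0.45],
    [[0,0,0],[0,0,0],0.45],
  ],
)

```text
time: 6.5
position: [0.526, 0.029, 0.1544]
orientation: [-0.593, -0.367, -0.34, 0.631]
force: [-0.4, -0.3, -2.4]
finger_gap: 0.586
```

```bash
python3 -c "
from h import *
chk('case_left',tag='l2')
o=ctrl.observe();print(o['torque'],np.degrees((Rt(-3.5).inv()*rot(o)).as_rotvec()))"
```

```text
t 6.5 F [-0.4  -0.27 -2.39] T [ 0.695 -0.146  0.021] gap 0.586 p [0.526  0.029  0.1544]
side case_left 0.67 [245. 123.] 630 mean [0.526 0.003 0.175] zrange [0.114 0.185 0.213] y [-0.031  0.073]
top case_left 0.64 [138. 221.] 1971 mean [0.526 0.023 0.183] zrange [0.15  0.188 0.212] y [-0.031  0.096]
top case_left 0.45 [166. 165.] 1480 mean [0.678 0.025 0.001] zrange [-0.001  0.001  0.005] y [-0.021  0.069]
[ 0.73393847 -0.11699457 -0.00096683] [  0.41955494 -29.96666867   0.36117473]
```

View pics/l2_side.png

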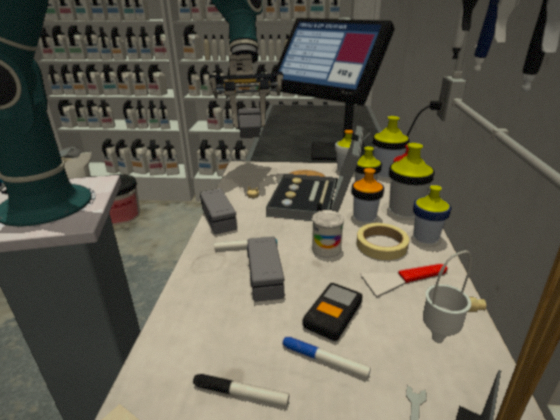

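Call:
apply_moves(
  series=[
    [[0,3,0],[0,0,0],0.45],
    [[0,5,0],[0,0,0],0.45],
    [[0,6,0],[0,0,0],0.45],
    [[0,6,0],[0,0,0],0.45],
    [[0,5,0],[0,0,0],0.45],
    [[0,4,0],[0,0,0],0.45],
    [[0,1,0],[0,0,0],0.45],
    [[0,0,0],[0,0,0],0.45],
    [[0,0,0],[0,0,0],0.45],
    [[0,0,0],[0,0,0],0.45],
  ],
)

```text
time: 7.53
position: [0.5259, 0.0306, 0.1547]
orientation: [0.486, 0.517, 0.482, -0.514]
force: [-0.1, 0.7, -2.4]
finger_gap: 0.586
```

```bash
cat >> h.py <<'E'
def moment(yaw,name=None,n=6):
    T=[];F=[]
    for i in range(n):
        o=ctrl.observe(); T.append(Rt(yaw).inv().apply(o["torque"])[1]); F.append(o["force"]); im=img("top")
    print("t",round(o["time"],2),"moment about jaw axis",np.mean(T).round(3),"+-",np.std(T).round(3),"F",np.mean(F,0).round(2),"gap",round(o["finger_gap"],3),"p",o["position"].round(4),"rot",np.degrees((Rt(yaw).inv()*rot(o)).as_rotvec()).round(1))
    if name:
        P,ok=cloud(im)
        for d in ctrl.masks_of("top",name)[:1]:
            Q=P[d["pixels"]&ok]
            Q=Q[Q[:,2]>0.1]
            if len(Q)<30: continue
            A=np.c_[Q[:,:2],np.ones(len(Q))]
            for _ in range(4):
                s,*_r=np.linalg.lstsq(A,Q[:,2],rcond=None); e=abs(Q[:,2]-A@s); A=A[e<max(.003,np.percentile(e,70))];Q=Q[e<max(.003,np.percentile(e,70))]
            print("top slope dz/dy deg",np.degrees(np.arctan(s[1])).round(1),"dz/dx",np.degrees(np.arctan(s[0])).round(1),len(Q))
E
python3 -c "
from h import *
moment(-3.5,'case_left')"
```

```text
t 7.78 moment about jaw axis -0.032 +- 0.019 F [-0.14  0.18 -2.64] gap 0.587 p [0.5259 0.0306 0.1546] rot [ 0.1 -0.   0.4]
top slope dz/dy deg 1.3 dz/dx 0.6 811
```

Call:
apply_moves(
  series=[
    [[0,2,0],[0,0,0],0.45],
    [[0,4,0],[0,0,0],0.45],
    [[0,5,0],[0,0,0],0.45],
    [[0,5,0],[0,0,0],0.45],
    [[0,5,0],[0,0,0],0.45],
    [[0,5,0],[0,0,0],0.45],
    [[0,4,0],[0,0,0],0.45],
    [[0,0,0],[0,0,0],0.45],
    [[0,0,0],[0,0,0],0.45],
    [[0,0,0],[0,0,0],0.45],
  ],
)

```text
time: 8.72
position: [0.526, 0.0304, 0.1549]
orientation: [0.345, 0.632, 0.591, -0.363]
force: [0.1, 1.2, -1.9]
finger_gap: 0.584
```

```bash
python3 -c "
from h import *
moment(-3.5,'case_left',2)"
```

```text
t 8.77 moment about jaw axis -0.777 +- 0.016 F [ 0.09  0.58 -2.12] gap 0.589 p [0.526  0.0309 0.1552] rot [-0.1 29.9  0.4]
top slope dz/dy deg 27.2 dz/dx 3.1 669
```

Call:
apply_moves(
  series=[
    [[0,-3,0],[0,0,0],0.45],
    [[0,-5,0],[0,0,0],0.45],
    [[0,-6,0],[0,0,0],0.45],
    [[0,-6,0],[0,0,0],0.45],
    [[0,-5,0],[0,0,0],0.45],
    [[0,-4,0],[0,0,0],0.45],
    [[0,-1,0],[0,0,0],0.45],
    [[0,0,0],[0,0,0],0.45],
    [[0,0,0],[0,0,0],0.45],
    [[0,0,0],[0,0,0],0.45],
  ],
)

```text
time: 9.7
position: [0.5258, 0.0286, 0.1544]
orientation: [0.485, 0.518, 0.482, -0.514]
force: [-0.4, -1.5, -3.4]
finger_gap: 0.585
```

```bash
python3 -c "
from h import *
moment(-3.5,'case_left')
plan([0.525,0.029,0.03],Rt(-3.5),8,0.45)"
```

```text
t 9.95 moment about jaw axis -0.053 +- 0.03 F [-0.08 -0.63 -2.7 ] gap 0.581 p [0.5259 0.0285 0.1544] rot [0.3 0.  0.4]
top slope dz/dy deg 2.1 dz/dx 0.8 817
t 10.05 pos [0.526  0.0289 0.1545] dist mm [-1.000e+00  1.000e-01 -1.245e+02] gap 0.584
rot err deg [-0.25 -0.01 -0.38]
[[[-0.0,-0.0,-0.0],[15.6,-0.2,0.0],0.45],[[-0.0,-0.0,-0.1],[15.6,-0.2,0.0],0.45],[[-0.0,-0.0,-0.0],[15.5,-0.2,0.0],0.45],[[-0.0,-0.0,-0.1],[15.6,-0.2,0.0],0.45],[[-0.1,-0.0,-0.0],[15.5,-0.2,0.0],0.45],[[-0.0,-0.0,-0.1],[15.6,-0.2,0.0],0.45],[[-0.1,-0.0,-0.0],[15.5,-0.1,0.0],0.45],[[-0.0,-0.0,-0.1],[15.6,-0.2,0.0],0.45]]
```

Call:
apply_moves(
  series=[
    [[0,0,0],[12,0,0],0.45],
    [[0,0,0],[22,-0.5,0],0.45],
    [[0,0,0],[25,0,0],0.45],
    [[0,0,0],[25,0,0],0.45],
    [[0,0,0],[22,0,0],0.45],
    [[0,0,0],[15,0,0],0.45],
    [[0,0,0],[9,0,0],0.45],
    [[0,0,0],[5,0,0],0.45],
    [[0,0,0],[3,0,0],0.45],
    [[0,0,0],[0,0,0],0.45],
  ],
)

```text
time: 10.88
position: [0.5266, 0.0297, 0.0165]
orientation: [0.486, 0.517, 0.482, -0.514]
force: [0.2, -0.1, -3.0]
finger_gap: 0.586
```

```bash
python3 -c "
from h import *
chk('case_left')"
```

```text
t 10.88 F [ 0.22 -0.08 -3.04] T [-0.101 -0.058 -0.018] gap 0.586 p [0.5266 0.0297 0.0165]
side case_left 0.61 [248. 172.] 641 mean [ 0.525 -0.001  0.042] zrange [0.011 0.05  0.053] y [-0.035  0.086]
top case_left 0.72 [242. 272.] 1619 mean [ 0.425 -0.164  0.042] zrange [-0.     0.047  0.05 ] y [-0.227 -0.103]
```

Still just off the bench (~1–2 mm); lower a bit more, release and rise.

Call:
apply_moves(
  series=[
    [[0,0,0],[1.5,0,0],0.45],
    [[0,0,0],[0.5,0,0],0.45],
    [[0,0,0],[0,0,0],0.3],
    [[0,0,0],[0,0,0],0],
    [[0,0,0],[0,0,0],0],
    [[0,0,0],[-15,0,0],0],
    [[0,0,0],[-35,0,0],0],
    [[0,0,0],[-40,0,0],0],
    [[0,0,0],[-40,0,0],0],
    [[0,0,0],[0,0,0],0],
  ],
)

```text
time: 11.92
position: [0.5303, 0.0307, 0.1519]
orientation: [0.489, 0.521, 0.479, -0.511]
force: [0.6, 1.0, 0.1]
finger_gap: 0.997
```

```bash
python3 -c "
from h import *
chk('case_left',tag='l3')
plan([0.424,-0.164,0.13],Rt(12),8,0)"
```

```text
t 11.92 F [0.61 0.97 0.15] T [-0.013 -0.083  0.018] gap 0.997 p [0.5303 0.0307 0.1519]
side case_left 0.73 [251. 174.] 600 mean [0.525 0.001 0.041] zrange [0.012 0.049 0.051] y [-0.036  0.086]
top case_left 0.87 [163. 227.] 1474 mean [0.525 0.019 0.044] zrange [0.011 0.046 0.049] y [-0.035  0.085]
t 12.12 pos [0.5249 0.0293 0.1439] dist mm [-100.9 -193.3  -13.9] gap 1.0
rot err deg [-15.69   0.07  -0.33]
[[[-2.0,0.0,-0.0],[1.7,-11.0,24.9],0],[[-2.0,0.0,-0.0],[1.7,-11.9,24.5],0],[[-1.9,0.0,-0.1],[1.7,-12.8,24.1],0],[[-2.0,0.0,-0.0],[1.7,-13.5,23.7],0],[[-1.9,0.0,-0.1],[1.7,-14.4,23.2],0],[[-2.0,0.0,-0.0],[1.7,-15.1,22.7],0],[[-1.9,0.0,-0.1],[1.8,-15.9,22.1],0],[[-2.0,0.1,-0.0],[1.8,-16.6,21.5],0]]
```

Call:
apply_moves(
  series=[
    [[-2,0,0],[1.7,-11,24.9],0],
    [[-2,0,0],[1.7,-11.9,24.5],0],
    [[-1.9,0,-0.1],[1.7,-12.8,24.1],0],
    [[-2,0,0],[1.7,-13.5,23.7],0],
    [[-1.9,0,-0.1],[1.7,-14.4,23.2],0],
    [[-2,0,0],[1.7,-15.1,22.7],0],
    [[-1.9,0,-0.1],[1.8,-15.9,22.1],0],
    [[-2,0,0],[1.8,-16.6,21.5],0],
    [[0,0,0],[0,0,0],0],
    [[0,0,0],[0,0,0],0],
  ],
)

```text
time: 12.95
position: [0.4231, -0.1645, 0.129]
orientation: [0.548, 0.446, 0.549, -0.446]
force: [-0.2, 0.3, 0.0]
finger_gap: 0.998
```

```bash
python3 -c "
from h import *
plan([0.424,-0.164,0.014],Rt(12),6,0)"
```

```text
t 12.95 pos [ 0.4231 -0.1645  0.129 ] dist mm [   0.9    0.5 -115. ] gap 0.998
rot err deg [-0.19 -0.04  0.06]
[[[-0.0,-0.0,0.0],[19.2,0.2,-0.0],0],[[-0.0,-0.0,0.0],[19.2,0.2,-0.0],0],[[-0.0,-0.0,0.0],[19.1,0.2,-0.0],0],[[-0.1,-0.0,0.0],[19.2,0.2,-0.1],0],[[-0.0,-0.0,0.0],[19.1,0.1,-0.0],0],[[-0.1,-0.0,0.1],[19.2,0.2,-0.1],0]]
```

Call:
apply_moves(
  series=[
    [[0,0,0],[19.2,0.2,0],0],
    [[0,0,0],[19.2,0.2,0],0],
    [[0,0,0],[20,0.2,0],0],
    [[0,0,0],[20,0.2,0],0],
    [[0,0,0],[19,0.1,0],0],
    [[0,0,0],[15,0,0],0],
    [[0,0,0],[2.5,0,0],0],
    [[0,0,0],[0,0,0],0],
    [[0,0,0],[0,0,0],0],
  ],
)

```text
time: 13.7
position: [0.4263, -0.1625, 0.0157]
orientation: [0.55, 0.445, 0.549, -0.444]
force: [0.3, -1.0, 0.0]
finger_gap: 1.002
```

```bash
python3 -c "
from h import *
plan([0.424,-0.164,0.014],Rt(12),1,0)
chk('case_mid',tag='m1')"
```

```text
t 13.7 pos [ 0.4263 -0.1625  0.0157] dist mm [-2.3 -1.5 -1.7] gap 1.002
rot err deg [ 0.11  0.04 -0.09]
[[[0.1,0.0,-0.1],[1.7,-2.5,1.0],0]]
t 13.7 F [ 0.25 -1.01  0.05] T [-0.029 -0.098  0.013] gap 1.002 p [ 0.4263 -0.1625  0.0157]
side case_mid 0.6 [219. 213.] 1156 mean [ 0.427 -0.192  0.039] zrange [0.007 0.048 0.051] y [-0.231 -0.112]
side case_mid 0.18 [256. 182.] 317 mean [ 0.532 -0.026  0.032] zrange [0.004 0.031 0.051] y [-0.055  0.059]
top case_mid 0.84 [267. 267.] 327 mean [ 0.436 -0.215  0.049] zrange [0.007 0.047 0.05 ] y [-0.229 -0.2  ]
top case_mid 0.64 [402. 196.] 1316 mean [ 0.592 -0.51   0.023] zrange [0.01  0.023 0.027] y [-0.558 -0.462]
```

View pics/m1_side.png

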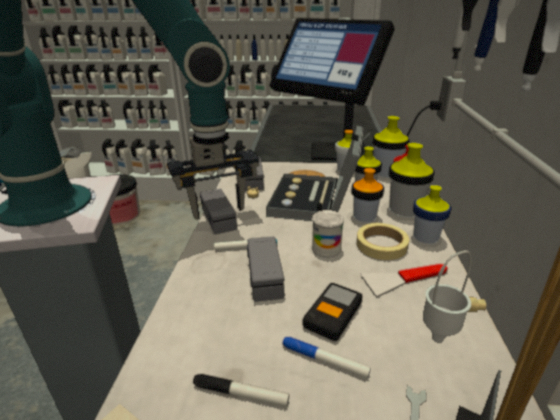

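Call:
apply_moves(
  series=[
    [[0,0,0],[1.5,-2,0],0.2],
    [[0,0,0],[0,0,0],0.35],
    [[0,0,0],[0,0,0],0.45],
    [[0,0,0],[0,0,0],0.45],
    [[0,0,0],[0,0,0],0.45],
    [[0,0,0],[0,0,0],0.45],
    [[0,0,0],[-5,0,0],0.45],
    [[0,0,0],[-5,0,0],0.45],
    [[0,0,0],[-5,0,0],0.45],
    [[0,0,0],[0,0,0],0.45],
  ],
)

```text
time: 14.73
position: [0.4243, -0.1642, 0.03]
orientation: [0.551, 0.445, 0.548, -0.445]
force: [0.1, -0.5, -4.1]
finger_gap: 0.583
```

```bash
python3 -c "
from h import *
chk('case_mid')"
```

```text
t 14.73 F [ 0.06 -0.47 -4.11] T [-0.066 -0.137 -0.009] gap 0.583 p [ 0.4243 -0.1642  0.03  ]
side case_mid 0.83 [218. 209.] 1084 mean [ 0.431 -0.194  0.053] zrange [0.021 0.064 0.067] y [-0.231 -0.108]
side case_mid 0.47 [307. 170.] 150 mean [0.686 0.047 0.006] zrange [0.002 0.005 0.03 ] y [-0.013  0.08 ]
top case_mid 0.69 [266. 268.] 320 mean [ 0.436 -0.215  0.063] zrange [0.035 0.062 0.066] y [-0.231 -0.2  ]
top case_mid 0.65 [400. 198.] 1371 mean [ 0.592 -0.511  0.022] zrange [-0.     0.023  0.027] y [-0.561 -0.463]
```

Call:
apply_moves(
  series=[
    [[0,0,0],[-10,0,0],0.45],
    [[0,0,0],[-20,0,0],0.45],
    [[0,0,0],[-25,0,0],0.45],
    [[0,0,0],[-25,0,0],0.45],
    [[0,0,0],[-20,0,0],0.45],
    [[0,0,0],[-15,0,0],0.45],
    [[0,0,0],[-5,0,0],0.45],
    [[0,0,0],[0,0,0],0.45],
    [[0,0,0],[0,0,0],0.45],
  ],
)

```text
time: 15.68
position: [0.4231, -0.1639, 0.1488]
orientation: [0.55, 0.445, 0.549, -0.445]
force: [-0.3, 1.8, -4.2]
finger_gap: 0.587
```

Call:
apply_moves(
  series=[
    [[0,-2,0],[0,0,0],0.45],
    [[0,-4,0],[0,0,0],0.45],
    [[0,-5,0],[0,0,0],0.45],
    [[0,-5,0],[0,0,0],0.45],
    [[0,-5,0],[0,0,0],0.45],
    [[0,-5,0],[0,0,0],0.45],
    [[0,-4,0],[0,0,0],0.45],
    [[0,0,0],[0,0,0],0.45],
    [[0,0,0],[0,0,0],0.45],
    [[0,0,0],[0,0,0],0.45],
  ],
)

```text
time: 16.52
position: [0.4234, -0.164, 0.1484]
orientation: [0.673, 0.315, 0.389, -0.545]
force: [-1.2, -0.6, -4.0]
finger_gap: 0.586
```

```bash
python3 -c "
from h import *
moment(12,'case_mid',2)"
```

```text
t 16.57 moment about jaw axis 0.782 +- 0.014 F [-0.38 -0.78 -3.37] gap 0.586 p [ 0.4235 -0.1645  0.1488] rot [  0.1 -30.    0. ]
top slope dz/dy deg -27.0 dz/dx 6.7 780
```

Call:
apply_moves(
  series=[
    [[0,3,0],[0,0,0],0.45],
    [[0,5,0],[0,0,0],0.45],
    [[0,6,0],[0,0,0],0.45],
    [[0,6,0],[0,0,0],0.45],
    [[0,5,0],[0,0,0],0.45],
    [[0,4,0],[0,0,0],0.45],
    [[0,1,0],[0,0,0],0.45],
    [[0,0,0],[0,0,0],0.45],
    [[0,0,0],[0,0,0],0.45],
    [[0,0,0],[0,0,0],0.45],
  ],
)

```text
time: 17.5
position: [0.4228, -0.1631, 0.1486]
orientation: [0.554, 0.441, 0.546, -0.449]
force: [-0.7, 0.9, -4.3]
finger_gap: 0.585
```

```bash
python3 -c "
from h import *
moment(12,'case_mid')
chk('case_mid',tag='m2')"
```

```text
t 17.75 moment about jaw axis -0.074 +- 0.022 F [-0.    0.18 -4.01] gap 0.586 p [ 0.4233 -0.1631  0.1489] rot [-0.1 -0.9 -0. ]
top slope dz/dy deg -0.7 dz/dx 2.0 467
t 17.85 F [-0.76 -0.32 -3.97] T [-0.031 -0.086  0.014] gap 0.586 p [ 0.4233 -0.1634  0.1488]
side case_mid 0.66 [213. 158.] 1131 mean [ 0.43  -0.183  0.164] zrange [0.138 0.177 0.186] y [-0.231 -0.103]
top case_mid 0.92 [260. 270.] 661 mean [ 0.434 -0.209  0.177] zrange [0.001 0.182 0.185] y [-0.228 -0.189]
top case_mid 0.61 [400. 198.] 1361 mean [ 0.592 -0.51   0.022] zrange [-0.     0.023  0.027] y [-0.558 -0.463]
```

View pics/m2_side.png

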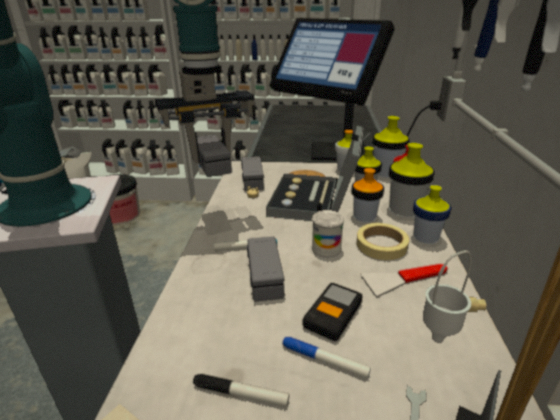

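Call:
apply_moves(
  series=[
    [[0,3,0],[0,0,0],0.45],
    [[0,4,0],[0,0,0],0.45],
    [[0,5,0],[0,0,0],0.45],
    [[0,5,0],[0,0,0],0.45],
    [[0,5,0],[0,0,0],0.45],
    [[0,5,0],[0,0,0],0.45],
    [[0,4,0],[0,0,0],0.45],
    [[0,0,0],[0,0,0],0.45],
    [[0,0,0],[0,0,0],0.45],
    [[0,0,0],[0,0,0],0.45],
  ],
)

```text
time: 18.88
position: [0.4232, -0.1632, 0.1489]
orientation: [0.389, 0.545, 0.673, -0.314]
force: [0.3, 0.4, -3.9]
finger_gap: 0.586
```

```bash
python3 -c "
from h import *
moment(12,'case_mid',2)"
```

```text
t 18.93 moment about jaw axis -0.896 +- 0.029 F [ 0.06  0.37 -3.98] gap 0.588 p [ 0.4233 -0.1629  0.1492] rot [-0.1 30.  -0. ]
top slope dz/dy deg 26.2 dz/dx -6.4 661
```

Call:
apply_moves(
  series=[
    [[0,-3,0],[0,0,0],0.45],
    [[0,-5,0],[0,0,0],0.45],
    [[0,-6,0],[0,0,0],0.45],
    [[0,-6,0],[0,0,0],0.45],
    [[0,-5,0],[0,0,0],0.45],
    [[0,-4,0],[0,0,0],0.45],
    [[0,-1,0],[0,0,0],0.45],
    [[0,0,0],[0,0,0],0.45],
    [[0,0,0],[0,0,0],0.45],
    [[0,0,0],[0,0,0],0.45],
  ],
)

```text
time: 19.87
position: [0.4233, -0.1646, 0.1488]
orientation: [0.548, 0.446, 0.55, -0.445]
force: [-0.4, -0.4, -4.3]
finger_gap: 0.584
```

```bash
python3 -c "
from h import *
moment(12,'case_mid')
plan([0.424,-0.164,0.016],Rt(12),10,0.45)"
```

```text
t 20.12 moment about jaw axis -0.036 +- 0.035 F [ 0.1   0.05 -3.61] gap 0.583 p [ 0.4231 -0.1644  0.1485] rot [ 0.1  0.2 -0. ]
t 20.22 pos [ 0.4231 -0.1642  0.1486] dist mm [   0.9    0.2 -132.6] gap 0.586
rot err deg [-0.06 -0.14  0.04]
[[[-0.0,-0.0,0.0],[13.3,0.1,0.0],0.45],[[-0.0,-0.0,0.0],[13.3,0.1,0.0],0.45],[[-0.0,-0.0,0.0],[13.2,0.1,0.0],0.45],[[-0.0,-0.0,0.0],[13.3,0.1,0.0],0.45],[[-0.0,-0.0,0.0],[13.2,0.1,0.1],0.45],[[-0.0,-0.0,0.0],[13.3,0.1,0.0],0.45],[[-0.0,-0.0,0.0],[13.2,0.1,0.1],0.45],[[-0.0,-0.0,0.0],[13.3,0.1,0.0],0.45],[[-0.0,-0.1,0.0],[13.2,0.1,0.1],0.45],[[-0.1,-0.0,0.0],[13.3,0.1,-0.0],0.45]]
```

```bash
python3 -c "
from h import *
moment(12,None,14)"
```

```text
t 20.87 moment about jaw axis -0.011 +- 0.027 F [ 0.11  0.11 -3.84] gap 0.585 p [ 0.4232 -0.1639  0.1488] rot [ 0.   0.1 -0. ]
```

Call:
apply_moves(
  series=[
    [[0,-4,0],[0,0,0],0.45],
    [[0,-6,0],[0,0,0],0.45],
    [[0,-6,0],[0,0,0],0.45],
    [[0,-6,0],[0,0,0],0.45],
    [[0,-4,0],[0,0,0],0.45],
    [[0,0,0],[0,0,0],0.45],
    [[0,0,0],[0,0,0],0.45],
    [[0,0,0],[0,0,0],0.45],
    [[0,0,0],[0,0,0],0.45],
  ],
)

```text
time: 21.67
position: [0.4231, -0.165, 0.1489]
orientation: [0.655, 0.338, 0.416, -0.533]
force: [-0.7, -0.8, -3.0]
finger_gap: 0.584
```

Call:
apply_moves(
  series=[
    [[0,4,0],[0,0,0],0.45],
    [[0,6,0],[0,0,0],0.45],
    [[0,6,0],[0,0,0],0.45],
    [[0,6,0],[0,0,0],0.45],
    [[0,4,0],[0,0,0],0.45],
    [[0,0,0],[0,0,0],0.45],
    [[0,0,0],[0,0,0],0.45],
    [[0,0,0],[0,0,0],0.45],
    [[0,0,0],[0,0,0],0.45],
  ],
)

```text
time: 22.42
position: [0.4221, -0.1631, 0.1482]
orientation: [0.549, 0.443, 0.55, -0.446]
force: [0.0, -0.5, -3.7]
finger_gap: 0.582
```

```bash
python3 -c "
from h import *
moment(12,'case_mid',14)
plan([0.424,-0.164,0.016],Rt(12),1,0.45)"
```

```text
t 23.07 moment about jaw axis -0.109 +- 0.032 F [-0.16  0.05 -3.88] gap 0.587 p [ 0.4225 -0.164   0.1483] rot [ 0.1  0.  -0.2]
top slope dz/dy deg 1.1 dz/dx -0.3 437
t 23.17 pos [ 0.4224 -0.1641  0.1483] dist mm [ 1.600e+00  1.000e-01 -1.323e+02] gap 0.586
rot err deg [-0.06 -0.01  0.21]
[[[-0.1,-0.0,0.2],[132.3,2.0,0.3],0.45]]
```

Call:
apply_moves(
  series=[
    [[0,0,0],[12,1,0],0.45],
    [[0,0,0.2],[22,0.6,0],0.45],
    [[0,0,0],[25,0,0],0.45],
    [[0,0,0],[25,0,0],0.45],
    [[0,0,0],[20,0,0],0.45],
    [[0,0,0],[13,0,0],0.45],
    [[0,0,0],[8,0,0],0.45],
    [[0,0,0],[4,0,0],0.45],
    [[0,0,0],[2,0,0],0.45],
    [[0,0,0],[0,0,0],0.45],
  ],
)

```text
time: 24.0
position: [0.4243, -0.1638, 0.0176]
orientation: [0.549, 0.445, 0.549, -0.445]
force: [0.2, -0.2, -4.2]
finger_gap: 0.587
```

```bash
python3 -c "
from h import *
chk('case_mid')"
```

```text
t 24.0 F [ 0.21 -0.17 -4.23] T [-0.102 -0.093 -0.009] gap 0.587 p [ 0.4243 -0.1638  0.0176]
side case_mid 0.63 [220. 214.] 1037 mean [ 0.43  -0.196  0.043] zrange [0.011 0.052 0.055] y [-0.231 -0.112]
top case_mid 0.64 [267. 268.] 315 mean [ 0.435 -0.216  0.049] zrange [0.006 0.051 0.054] y [-0.231 -0.199]
```

Call:
apply_moves(
  series=[
    [[0,0,0],[2,0,0],0.45],
    [[0,0,0],[1,0,0],0.45],
    [[0,0,0],[0.5,0,0],0.45],
    [[0,0,0],[0,0,0],0.3],
    [[0,0,0],[0,0,0],0],
    [[0,0,0],[0,0,0],0],
    [[0,0,0],[-15,0,0],0],
    [[0,0,0],[-35,0,0],0],
    [[0,0,0],[-40,0,0],0],
    [[0,0,0],[-25,0,0],0],
  ],
)

```text
time: 25.03
position: [0.425, -0.1636, 0.1316]
orientation: [0.55, 0.445, 0.549, -0.445]
force: [0.6, -0.6, -0.4]
finger_gap: 1.002
```

```bash
python3 -c "
from h import *
chk('case_mid',tag='m3')
plan([0.4995,-0.395,0.13],Rt(-2.3),9,0)"
```

```text
t 25.03 F [ 0.65 -0.57 -0.41] T [-0.056 -0.175 -0.026] gap 1.002 p [ 0.425  -0.1636  0.1316]
side case_mid 0.91 [219. 213.] 1170 mean [ 0.426 -0.188  0.038] zrange [0.007 0.048 0.051] y [-0.231 -0.108]
top case_mid 0.81 [265. 270.] 455 mean [ 0.436 -0.211  0.059] zrange [-0.001  0.047  0.465] y [-0.229 -0.19 ]
t 25.23 pos [ 0.424  -0.1641  0.1292] dist mm [  75.5 -230.9    0.8] gap 1.005
rot err deg [14.21  0.07 -0.05]
[[[1.6,0.0,-0.0],[-0.1,2.9,26.8],0],[[1.6,0.0,-0.0],[-0.0,3.7,26.7],0],[[1.6,0.0,-0.0],[-0.1,4.4,26.6],0],[[1.6,0.0,-0.0],[-0.0,5.1,26.5],0],[[1.6,0.0,-0.0],[-0.1,5.9,26.4],0],[[1.6,0.0,-0.0],[-0.0,6.6,26.2],0],[[1.5,0.0,-0.0],[-0.1,7.4,26.0],0],[[1.6,0.0,-0.0],[-0.0,8.0,25.7],0],[[1.5,0.1,-0.1],[-0.1,8.7,25.5],0]]
```

View pics/m3_side.png

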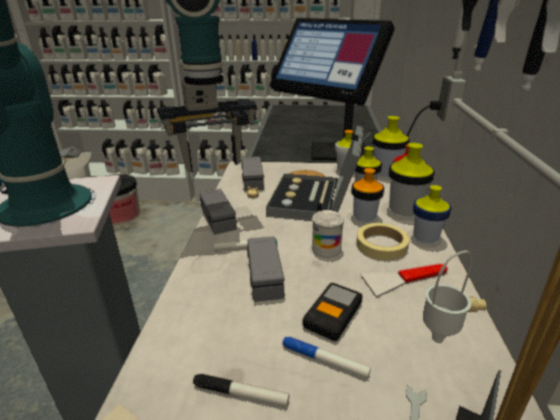

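Mid case lies flat again where it was (218,212 px). On to the right case.

Call:
apply_moves(
  series=[
    [[1.6,0,0],[0,2.9,26.8],0],
    [[1.6,0,0],[0,3.7,26.7],0],
    [[1.6,0,0],[0,4.4,26.6],0],
    [[1.6,0,0],[0,5.1,26.5],0],
    [[1.6,0,0],[0,5.9,26.4],0],
    [[1.6,0,0],[0,6.6,26.2],0],
    [[1.5,0,0],[0,7.4,26],0],
    [[1.6,0,0],[0,8,25.7],0],
    [[1.5,0,0],[0,8.7,25.5],0],
    [[0,0,0],[0,0,0],0],
  ],
)

```text
time: 26.07
position: [0.4985, -0.3996, 0.1259]
orientation: [-0.488, -0.51, -0.489, 0.512]
force: [0.1, -0.6, -0.4]
finger_gap: 1.001
```

```bash
python3 -c "
from h import *
plan([0.4995,-0.395,0.014],Rt(-2.3),7,0)"
```

```text
t 26.07 pos [ 0.4985 -0.3996  0.1259] dist mm [   1.     4.6 -111.9] gap 1.001
rot err deg [-0.32  0.06  0.13]
[[[-0.0,0.0,0.0],[16.0,0.2,-0.7],0],[[-0.1,0.0,0.0],[16.0,0.1,-0.7],0],[[-0.0,0.0,0.0],[16.0,0.2,-0.7],0],[[-0.1,0.0,0.0],[16.0,0.1,-0.7],0],[[-0.0,0.0,0.0],[16.0,0.2,-0.7],0],[[-0.1,0.0,0.1],[15.9,0.1,-0.6],0],[[-0.0,0.1,0.0],[16.0,0.1,-0.7],0]]
```

Call:
apply_moves(
  series=[
    [[0,0,0],[16,0,0],0],
    [[0,0,0],[20,0,0],0],
    [[0,0,0],[20,0,0],0],
    [[0,0,0],[20,0,0],0],
    [[0,0,0],[18,0,0],0],
    [[0,0,0],[14,0,0],0],
    [[0,0,0],[5,0,0],0],
    [[0,0,0],[0,0,0],0],
    [[0,0,0],[0,0,0],0],
  ],
)

```text
time: 26.82
position: [0.4995, -0.3942, 0.0156]
orientation: [-0.49, -0.51, -0.49, 0.51]
force: [-0.1, -0.1, 0.9]
finger_gap: 0.999
```

```bash
python3 -c "
from h import *
plan([0.4995,-0.395,0.014],Rt(-2.3),1,0)
chk('case_right',tag='r1')"
```

```text
t 26.82 pos [ 0.4995 -0.3942  0.0156] dist mm [-0.  -0.8 -1.6] gap 0.999
rot err deg [ 0.06 -0.03  0.03]
[[[0.1,-0.0,0.0],[1.6,0.0,0.8],0]]
t 26.82 F [-0.09 -0.15  0.94] T [-0.096 -0.115 -0.032] gap 0.999 p [ 0.4995 -0.3942  0.0156]
side case_right 0.59 [266. 267.] 2033 mean [ 0.499 -0.419  0.041] zrange [0.005 0.049 0.051] y [-0.46  -0.336]
top case_right 0.83 [333. 237.] 662 mean [ 0.501 -0.354  0.045] zrange [0.011 0.047 0.05 ] y [-0.382 -0.33 ]
```

View pics/r1_side.png

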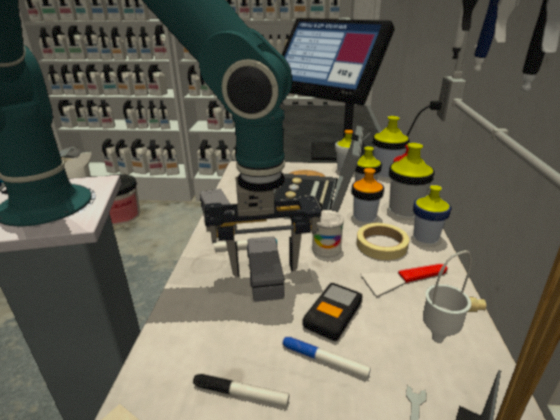

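Fingers (235,255 and 295,255 px) straddle the right case at its middle. Close and lift.

Call:
apply_moves(
  series=[
    [[0,0,0],[1.5,0,0],0.2],
    [[0,0,0],[0,0,0],0.35],
    [[0,0,0],[0,0,0],0.45],
    [[0,0,0],[0,0,0],0.45],
    [[0,0,0],[0,0,0],0.45],
    [[0,0,0],[0,0,0],0.45],
    [[0,0,0],[-5,0,0],0.45],
    [[0,0,0],[-5,0,0],0.45],
    [[0,0,0],[-5,0,0],0.45],
    [[0,0,0],[0,0,0],0.45],
  ],
)

```text
time: 27.85
position: [0.5001, -0.3949, 0.0306]
orientation: [0.491, 0.51, 0.489, -0.51]
force: [0.8, 1.2, -3.1]
finger_gap: 0.585
```

```bash
python3 -c "
from h import *
chk('case_right')"
```

```text
t 27.85 F [ 0.76  1.15 -3.07] T [-0.088 -0.088  0.044] gap 0.585 p [ 0.5001 -0.3949  0.0306]
side case_right 0.84 [267. 261.] 1978 mean [ 0.499 -0.423  0.057] zrange [0.022 0.065 0.067] y [-0.461 -0.338]
top case_right 0.66 [333. 237.] 693 mean [ 0.501 -0.354  0.06 ] zrange [0.024 0.062 0.065] y [-0.381 -0.33 ]
```

Call:
apply_moves(
  series=[
    [[0,0,0],[-10,0,0],0.45],
    [[0,0,0],[-20,0,0],0.45],
    [[0,0,0],[-25,0,0],0.45],
    [[0,0,0],[-25,0,0],0.45],
    [[0,0,0],[-20,0,0],0.45],
    [[0,0,0],[-15,0,0],0.45],
    [[0,0,0],[-5,0,0],0.45],
    [[0,0,0],[0,0,0],0.45],
    [[0,0,0],[0,0,0],0.45],
  ],
)

```text
time: 28.8
position: [0.499, -0.3943, 0.1489]
orientation: [-0.49, -0.51, -0.49, 0.51]
force: [-0.7, 0.5, -4.6]
finger_gap: 0.586
```

Call:
apply_moves(
  series=[
    [[0,-2,0],[0,0,0],0.45],
    [[0,-4,0],[0,0,0],0.45],
    [[0,-5,0],[0,0,0],0.45],
    [[0,-5,0],[0,0,0],0.45],
    [[0,-5,0],[0,0,0],0.45],
    [[0,-5,0],[0,0,0],0.45],
    [[0,-4,0],[0,0,0],0.45],
    [[0,0,0],[0,0,0],0.45],
    [[0,0,0],[0,0,0],0.45],
    [[0,0,0],[0,0,0],0.45],
  ],
)

```text
time: 29.63
position: [0.4991, -0.395, 0.1488]
orientation: [-0.599, -0.361, -0.347, 0.624]
force: [0.4, -0.2, -2.4]
finger_gap: 0.584
```

```bash
python3 -c "
from h import *
moment(-2.3,'case_right',2)"
```

```text
t 29.68 moment about jaw axis 0.721 +- 0.011 F [-0.02 -0.68 -1.96] gap 0.585 p [ 0.499  -0.3957  0.1492] rot [  0.1 -29.9  -0. ]
top slope dz/dy deg -28.1 dz/dx -0.8 722
```

Call:
apply_moves(
  series=[
    [[0,3,0],[0,0,0],0.45],
    [[0,5,0],[0,0,0],0.45],
    [[0,6,0],[0,0,0],0.45],
    [[0,6,0],[0,0,0],0.45],
    [[0,5,0],[0,0,0],0.45],
    [[0,4,0],[0,0,0],0.45],
    [[0,1,0],[0,0,0],0.45],
    [[0,0,0],[0,0,0],0.45],
    [[0,0,0],[0,0,0],0.45],
    [[0,0,0],[0,0,0],0.45],
  ],
)

```text
time: 30.62
position: [0.4997, -0.3931, 0.1492]
orientation: [-0.49, -0.509, -0.491, 0.51]
force: [0.4, 0.3, -2.9]
finger_gap: 0.584
```

```bash
python3 -c "
from h import *
moment(-2.3,'case_right',14)"
```

```text
t 31.27 moment about jaw axis -0.037 +- 0.029 F [-0.1  -0.02 -2.73] gap 0.587 p [ 0.4994 -0.3945  0.1493] rot [-0.  0. -0.]
top slope dz/dy deg -2.3 dz/dx -1.1 666
```

Call:
apply_moves(
  series=[
    [[0,2,0],[0,0,0],0.45],
    [[0,4,0],[0,0,0],0.45],
    [[0,5,0],[0,0,0],0.45],
    [[0,5,0],[0,0,0],0.45],
    [[0,5,0],[0,0,0],0.45],
    [[0,5,0],[0,0,0],0.45],
    [[0,4,0],[0,0,0],0.45],
    [[0,0,0],[0,0,0],0.45],
    [[0,0,0],[0,0,0],0.45],
    [[0,0,0],[0,0,0],0.45],
  ],
)

```text
time: 32.2
position: [0.4999, -0.3936, 0.1495]
orientation: [0.347, 0.624, 0.6, -0.361]
force: [0.7, 0.3, -1.9]
finger_gap: 0.587
```

```bash
python3 -c "
from h import *
moment(-2.3,'case_right',2)"
```

```text
t 32.25 moment about jaw axis -0.736 +- 0.012 F [ 0.31  0.45 -2.3 ] gap 0.585 p [ 0.5003 -0.3933  0.1501] rot [-0.2 29.9  0. ]
top slope dz/dy deg 26.7 dz/dx 1.8 758
```

Call:
apply_moves(
  series=[
    [[0,-3,0],[0,0,0],0.45],
    [[0,-5,0],[0,0,0],0.45],
    [[0,-6,0],[0,0,0],0.45],
    [[0,-6,0],[0,0,0],0.45],
    [[0,-5,0],[0,0,0],0.45],
    [[0,-4,0],[0,0,0],0.45],
    [[0,-1,0],[0,0,0],0.45],
    [[0,0,0],[0,0,0],0.45],
    [[0,0,0],[0,0,0],0.45],
    [[0,0,0],[0,0,0],0.45],
  ],
)

```text
time: 33.18
position: [0.499, -0.3956, 0.1492]
orientation: [0.489, 0.51, 0.49, -0.51]
force: [0.1, -0.0, -2.9]
finger_gap: 0.59
```

```bash
python3 -c "
from h import *
moment(-2.3,'case_right',14)"
```

```text
t 33.83 moment about jaw axis -0.041 +- 0.026 F [-0.12  0.21 -2.66] gap 0.584 p [ 0.4995 -0.3945  0.1493] rot [-0.  0. -0.]
top slope dz/dy deg -1.9 dz/dx 0.2 663
```

Right case: no difference (-0.037 / -0.041), so the ball is in the middle case. Set the right one down.

Call:
apply_moves(
  series=[
    [[0,0,0],[12,0,0],0.45],
    [[0,0,0],[22,0,0],0.45],
    [[0,0,0],[25,0,0],0.45],
    [[0,0,0],[25,0,0],0.45],
    [[0,0,0],[20,0,0],0.45],
    [[0,0,0],[13,0,0],0.45],
    [[0,0,0],[8,0,0],0.45],
    [[0,0,0],[5,0,0],0.45],
    [[0,0,0],[3,0,0],0.45],
    [[0,0,0],[0,0,0],0.45],
  ],
)

```text
time: 34.77
position: [0.4998, -0.3946, 0.0165]
orientation: [0.49, 0.51, 0.49, -0.51]
force: [-0.1, 1.0, -3.5]
finger_gap: 0.591
```

```bash
python3 -c "
from h import *
chk('case_right')"
```

```text
t 34.77 F [-0.14  0.96 -3.48] T [-0.017 -0.066 -0.039] gap 0.591 p [ 0.4998 -0.3946  0.0165]
side case_right 0.59 [266. 268.] 1956 mean [ 0.499 -0.421  0.043] zrange [0.008 0.051 0.053] y [-0.46  -0.337]
top case_right 0.78 [333. 238.] 685 mean [ 0.502 -0.354  0.047] zrange [0.002 0.05  0.053] y [-0.381 -0.33 ]
```

Call:
apply_moves(
  series=[
    [[0,0,0],[1.5,0,0],0.45],
    [[0,0,0],[0.5,0,0],0.45],
    [[0,0,0],[0,0,0],0.45],
    [[0,0,0],[0,0,0],0.3],
    [[0,0,0],[0,0,0],0],
    [[0,0,0],[0,0,0],0],
    [[0,0,0],[-15,0,0],0],
    [[0,0,0],[-35,0,0],0],
    [[0,0,0],[-40,0,0],0],
    [[0,0,0],[-25,0,0],0],
  ],
)

```text
time: 35.8
position: [0.501, -0.395, 0.1341]
orientation: [0.492, 0.51, 0.489, -0.509]
force: [0.6, -0.2, 1.0]
finger_gap: 1.002
```

```bash
python3 -c "
from h import *
chk('case_right',tag='r3')
plan([0.424,-0.164,0.13],Rt(12),9,0)"
```

```text
t 35.8 F [ 0.62 -0.21  1.03] T [-0.113 -0.156 -0.024] gap 1.002 p [ 0.501  -0.395   0.1341]
top case_right 0.91 [341. 238.] 1039 mean [ 0.5   -0.368  0.045] zrange [0.001 0.047 0.05 ] y [-0.409 -0.33 ]
top case_right 0.43 [303. 250.] 418 mean [ 0.477 -0.293  0.014] zrange [0.009 0.015 0.019] y [-0.303 -0.284]
t 36.0 pos [ 0.4998 -0.3949  0.131 ] dist mm [-75.8 230.9  -1. ] gap 1.0
rot err deg [-14.27   0.11  -0.08]
[[[-1.6,0.0,-0.0],[0.1,-9.4,-25.3],0],[[-1.6,0.0,-0.0],[0.1,-8.7,-25.6],0],[[-1.6,0.0,-0.0],[0.0,-8.0,-25.8],0],[[-1.6,0.0,-0.0],[0.1,-7.3,-26.0],0],[[-1.6,0.0,-0.0],[0.0,-6.6,-26.2],0],[[-1.6,0.0,-0.0],[0.1,-5.8,-26.4],0],[[-1.6,0.0,-0.0],[0.0,-5.1,-26.5],0],[[-1.5,0.1,-0.0],[0.1,-4.3,-26.6],0],[[-1.6,0.0,-0.1],[0.0,-3.6,-26.8],0]]
```

Call:
apply_moves(
  series=[
    [[-1.6,0,0],[0,-9.4,-25.3],0],
    [[-1.6,0,0],[0,-8.7,-25.6],0],
    [[-1.6,0,0],[0,-8,-25.8],0],
    [[-1.6,0,0],[0,-7.3,-26],0],
    [[-1.6,0,0],[0,-6.6,-26.2],0],
    [[-1.6,0,0],[0,-5.8,-26.4],0],
    [[-1.6,0,0],[0,-5.1,-26.5],0],
    [[-1.5,0,0],[0,-4.3,-26.6],0],
    [[-1.6,0,0],[0,-3.6,-26.8],0],
    [[0,0,0],[0,0,0],0],
  ],
)

```text
time: 36.83
position: [0.4208, -0.1585, 0.1282]
orientation: [0.549, 0.442, 0.553, -0.443]
force: [-0.2, 0.1, -1.4]
finger_gap: 1.001
```

Call:
apply_moves(
  series=[
    [[0,0,0],[16,0,0],0],
    [[0,0,0],[20,0,0],0],
    [[0,0,0],[20,0,0],0],
    [[0,0,0],[20,0,0],0],
    [[0,0,0],[18,0,0],0],
    [[0,0,0],[14,0,0],0],
    [[0,0,0],[6,0,0],0],
    [[0,0,0],[0,0,0],0],
    [[0,0,0],[0,0,0],0],
  ],
)

```text
time: 37.58
position: [0.4234, -0.1634, 0.015]
orientation: [0.549, 0.445, 0.55, -0.445]
force: [0.5, -0.8, 0.0]
finger_gap: 1.001
```

```bash
python3 -c "
from h import *
plan([0.424,-0.164,0.014],Rt(12),1,0)"
```

```text
t 37.58 pos [ 0.4234 -0.1634  0.015 ] dist mm [ 0.6 -0.6 -1. ] gap 1.001
rot err deg [ 0.04 -0.05  0.07]
[[[0.0,-0.1,0.1],[1.0,0.5,0.7],0]]
```

Call:
apply_moves(
  series=[
    [[0,0,0],[1,0.5,0],0.2],
    [[0,0,0],[0,0,0],0.35],
    [[0,0,0],[0,0,0],0.45],
    [[0,0,0],[0,0,0],0.45],
    [[0,0,0],[0,0,0],0.45],
    [[0,0,0],[0,0,0],0.45],
    [[0,0,0],[-5,0,0],0.45],
    [[0,0,0],[-10,0,0],0.45],
    [[0,0,0],[-15,0,0],0.45],
    [[0,0,0],[-20,0,0],0.45],
  ],
)

```text
time: 38.42
position: [0.4229, -0.1628, 0.0644]
orientation: [0.549, 0.444, 0.551, -0.445]
force: [0.6, -1.0, -4.3]
finger_gap: 0.584
```

Call:
apply_moves(
  series=[
    [[0,0,0],[-25,0,0],0.45],
    [[0,0,0],[-25,0,0],0.45],
    [[0,0,0],[-20,0,0],0.45],
    [[0,0,0],[-17,0,0],0.45],
    [[0,0,0],[-10,0,0],0.45],
    [[0,0,0],[-4,0,0],0.45],
    [[0,0,0],[0,0,0],0.45],
    [[0,0,0],[0,0,0],0.45],
  ],
)

```text
time: 39.08
position: [0.4235, -0.1633, 0.1647]
orientation: [0.549, 0.445, 0.55, -0.445]
force: [-1.1, 1.0, -4.4]
finger_gap: 0.586
```

```bash
python3 -c "
from h import *
moment(12,'case_mid',3)
plan([0.668,0.008,0.165],Rt(5),20,0.45)"
```

```text
t 39.18 moment about jaw axis -0.142 +- 0.018 F [-0.5   0.24 -4.2 ] gap 0.585 p [ 0.4233 -0.1631  0.1643] rot [-0.1  0.1 -0.1]
top slope dz/dy deg 1.1 dz/dx -0.8 443
t 39.28 pos [ 0.4236 -0.1631  0.1644] dist mm [244.4 171.1   0.6] gap 0.586
rot err deg [ 7.05 -0.08  0.1 ]
[[[0.4,-0.0,0.0],[-0.0,13.7,-5.8],0.45],[[0.4,-0.0,0.0],[-0.0,13.7,-5.9],0.45],[[0.3,-0.0,0.0],[-0.0,13.7,-6.0],0.45],[[0.4,-0.0,0.0],[-0.1,13.6,-6.1],0.45],[[0.3,-0.0,0.0],[-0.0,13.6,-6.2],0.45],[[0.4,-0.0,0.0],[-0.1,13.5,-6.2],0.45],[[0.3,-0.0,0.0],[-0.0,13.5,-6.3],0.45],[[0.4,-0.0,0.0],[-0.1,13.5,-6.4],0.45],[[0.3,-0.0,0.0],[-0.0,13.4,-6.5],0.45],[[0.4,-0.0,0.0],[-0.1,13.4,-6.6],0.45],[[0.3,-0.0,0.0],[-0.0,13.3,-6.7],0.45],[[0.4,-0.0,0.0],[-0.1,13.3,-6.7],0.45],[[0.3,-0.0,0.0],[-0.0,13.3,-6.8],0.45],[[0.4,-0.0,0.0],[-0.1,13.2,-6.9],0.45],[[0.3,-0.0,0.0],[-0.0,13.2,-7.0],0.45],[[0.4,-0.0,0.0],[-0.1,13.2,-7.1],0.45],[[0.3,-0.0,0.0],[-0.0,13.1,-7.2],0.45],[[0.4,-0.0,0.0],[-0.1,13.0,-7.2],0.45],[[0.3,-0.0,0.1],[-0.0,13.0,-7.3],0.45],[[0.4,-0.1,0.0],[-0.1,13.0,-7.4],0.45]]
```

Call:
apply_moves(
  series=[
    [[0.4,0,0],[0,8,-3.5],0.45],
    [[0.4,0,0],[0,13.7,-5.9],0.45],
    [[0.3,0,0],[0,16,-7],0.45],
    [[0.4,0,0],[0,16,-7],0.45],
    [[0.3,0,0],[0,16,-7],0.45],
    [[0.4,0,0],[0,16,-7.3],0.45],
    [[0.3,0,0],[0,16,-7.5],0.45],
    [[0.4,0,0],[0,16,-7.6],0.45],
    [[0.3,0,0],[0,13.4,-6.5],0.45],
    [[0.4,0,0],[0,11,-5.5],0.45],
  ],
)

```text
time: 40.12
position: [0.5529, -0.073, 0.1644]
orientation: [0.535, 0.462, 0.536, -0.462]
force: [-0.7, -0.0, -3.6]
finger_gap: 0.584
```

```bash
python3 -c "
from h import *
chk('case_mid',tag='f1')
plan([0.668,0.008,0.165],Rt(5),10,0.45)"
```

```text
t 40.12 F [-0.71 -0.01 -3.64] T [-0.082 -0.098 -0.018] gap 0.584 p [ 0.5529 -0.073   0.1644]
side case_mid 0.91 [268. 134.] 885 mean [ 0.556 -0.11   0.183] zrange [0.154 0.189 0.2  ] y [-0.14  -0.019]
side case_mid 0.35 [335. 312.] 2205 mean [ 0.589 -0.524  0.023] zrange [0.007 0.025 0.029] y [-0.567 -0.47 ]
top case_mid 0.94 [208. 202.] 902 mean [ 0.557 -0.114  0.193] zrange [0.164 0.196 0.199] y [-0.139 -0.089]
t 40.32 pos [ 0.5516 -0.0743  0.1646] dist mm [116.4  82.3   0.4] gap 0.583
rot err deg [ 3.47 -0.01  0.12]
[[[0.3,-0.0,0.0],[-0.1,12.7,-6.4],0.45],[[0.4,-0.0,0.0],[-0.1,12.7,-6.5],0.45],[[0.3,-0.0,0.0],[-0.1,12.7,-6.6],0.45],[[0.4,-0.0,0.0],[-0.0,12.6,-6.6],0.45],[[0.3,-0.0,0.0],[-0.1,12.6,-6.7],0.45],[[0.4,-0.0,0.0],[-0.0,12.5,-6.8],0.45],[[0.3,-0.0,0.0],[-0.1,12.5,-6.9],0.45],[[0.4,-0.0,0.0],[-0.0,12.4,-7.0],0.45],[[0.3,-0.0,0.1],[-0.1,12.4,-7.1],0.45],[[0.4,-0.0,0.0],[-0.0,12.4,-7.1],0.45]]
```

View pics/f1_top.png

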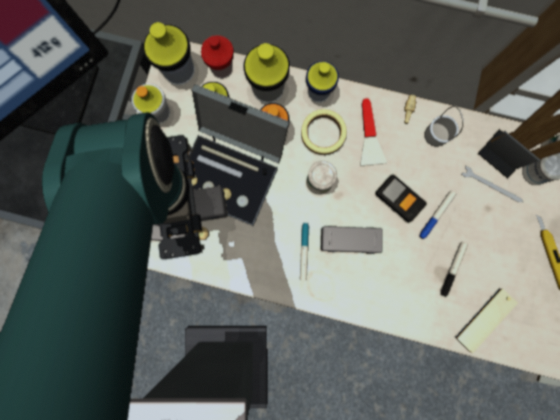

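```bash
python3 -c "
from h import *
for c in('top','side'):
    im=img(c);P,ok=cloud(im);Q=P[ok]
    for z0 in np.arange(.2,.7,.05):
        for lo,hi in((.25,.4),(-.05,.25)):
            s=Q[(Q[:,2]>z0)&(Q[:,2]<z0+.05)&(Q[:,0]>.4)&(Q[:,0]<.66)&(Q[:,1]>-.2)&(Q[:,1]<.3)]
        print(c,round(z0,2),len(s),'y',s[:,1].min().round(3) if len(s) else '',s[:,1].max().round(3) if len(s) else '','xmax',s[:,0].max().round(3) if len(s) else '')
    s=Q[(Q[:,0]>.6)&(Q[:,0]<.95)&(Q[:,1]>.05)&(Q[:,1]<.4)&(Q[:,2]>.18)]
    for y in np.arange(.05,.4,.05):
        t=s[(s[:,1]>=y)&(s[:,1]<y+.05)]
        if len(t): i=t[:,0].argmin(); print(c,'obst y',round(y,2),'xmin pt',t[i].round(3))
"
```

```text
top 0.2 1 y -0.124 -0.124 xmax 0.552
top 0.25 2388 y -0.12 -0.05 xmax 0.649
top 0.3 344 y -0.113 -0.067 xmax 0.575
top 0.35 443 y -0.114 -0.086 xmax 0.579
top 0.4 122 y -0.112 -0.104 xmax 0.568
top 0.45 499 y -0.129 -0.042 xmax 0.602
top 0.5 5306 y -0.129 -0.029 xmax 0.602
top 0.55 9295 y -0.139 -0.036 xmax 0.551
top 0.6 12274 y -0.141 -0.059 xmax 0.481
top 0.65 1997 y -0.129 -0.079 xmax 0.416
top obst y 0.05 xmin pt [0.828 0.099 0.202]
top obst y 0.1 xmin pt [0.785 0.149 0.203]
top obst y 0.15 xmin pt [0.741 0.2   0.198]
top obst y 0.2 xmin pt [0.697 0.25  0.204]
top obst y 0.25 xmin pt [0.677 0.276 0.193]
side 0.2 520 y -0.14 -0.011 xmax 0.599
side 0.25 1787 y -0.121 -0.032 xmax 0.649
side 0.3 762 y -0.114 -0.06 xmax 0.586
side 0.35 905 y -0.116 -0.058 xmax 0.589
side 0.4 948 y -0.114 -0.073 xmax 0.587
side 0.45 0 y   xmax 
side 0.5 0 y   xmax 
side 0.55 0 y   xmax 
side 0.6 0 y   xmax 
side 0.65 0 y   xmax 
side obst y 0.05 xmin pt [0.829 0.098 0.207]
side obst y 0.1 xmin pt [0.789 0.148 0.206]
side obst y 0.15 xmin pt [0.743 0.2   0.198]
side obst y 0.2 xmin pt [0.721 0.224 0.206]
side obst y 0.25 xmin pt [0.674 0.288 0.214]
side obst y 0.3 xmin pt [0.646 0.346 0.229]
side obst y 0.35 xmin pt [0.651 0.353 0.24 ]
```

Call:
apply_moves(
  series=[
    [[0.3,0,0],[0,7,-3.5],0.45],
    [[0.4,0,0],[0,12,-6],0.45],
    [[0.3,0,0],[0,15,-7.5],0.45],
    [[0.4,0,0],[0,17,-8.5],0.45],
    [[0.3,0,0],[0,17,-9],0.45],
    [[0.4,0,0],[0,17,-9],0.45],
    [[0.3,0,0],[0,16,-9],0.45],
    [[0.4,0,0],[0,12,-7],0.45],
    [[0.3,0,0],[0,8,-4.5],0.45],
    [[0.4,0,0],[0,2,-1.5],0.45],
  ],
)

```text
time: 41.25
position: [0.6678, 0.008, 0.1651]
orientation: [0.521, 0.478, 0.522, -0.477]
force: [1.2, -0.2, -3.6]
finger_gap: 0.584
```

Call:
apply_moves(
  series=[
    [[0,0,0],[0,0,0],0.45],
    [[0,0,0],[0,0,0],0.45],
    [[0,0,0],[0,0,0],0.45],
    [[0,0,0],[0,0,0],0.45],
    [[0,0,0],[0,0,0],0.45],
    [[0,0,0],[0,0,0],0.45],
  ],
)

```text
time: 41.75
position: [0.6663, 0.0054, 0.1655]
orientation: [0.521, 0.478, 0.521, -0.478]
force: [0.5, -0.2, -4.5]
finger_gap: 0.587
```

```bash
python3 -c "
from h import *
moment(5,'case_mid',4)
chk('case_mid',tag='f2')
im=img('top');P,ok=cloud(im)
for l in 'case_left case_right air_cap marker tin gauge'.split():
    for d in ctrl.masks_of('top',l)[:2]:
        Q=P[d['pixels']&ok]; zt=np.percentile(Q[:,2],90);T=Q[Q[:,2]>zt-.006]
        r=cv2.minAreaRect((T[:,:2]*1000).astype(np.float32));print(l,round(d['p'],2),'z',zt.round(3),np.round(r[0],1),np.round(r[1],1))
"
```

```text
t 41.9 moment about jaw axis -0.09 +- 0.043 F [-0.09 -0.38 -3.66] gap 0.59 p [0.6664 0.0057 0.1654] rot [ 0.1 -0.  -0. ]
top slope dz/dy deg 3.1 dz/dx 3.4 558
t 42.0 F [-0.14  0.29 -4.27] T [-0.103 -0.096 -0.001] gap 0.589 p [0.6664 0.0059 0.1653]
side case_mid 0.78 [307. 124.] 744 mean [ 0.668 -0.022  0.179] zrange [-0.05   0.186  0.201] y [-0.061  0.541]
top case_mid 0.62 [167. 143.] 1227 mean [ 0.667 -0.034  0.187] zrange [0.003 0.196 0.2  ] y [-0.06  -0.001]
case_left 0.85 z 0.048 [526.6  29.7] [129.4  55.5]
case_right 0.69 z 0.049 [ 499.5 -395. ] [129.6  55. ]
marker 0.56 z 0.017 [ 476.2 -293.8] [ 15.9 127.2]
marker 0.27 z 0.198 [665.8 -30.6] [60.2 58.9]
tin 0.79 z 0.073 [ 636.3 -330. ] [59.6 61.5]
gauge 0.24 z 0.073 [ 636.1 -330.8] [59.1 61.6]
```

View pics/f2_side.png

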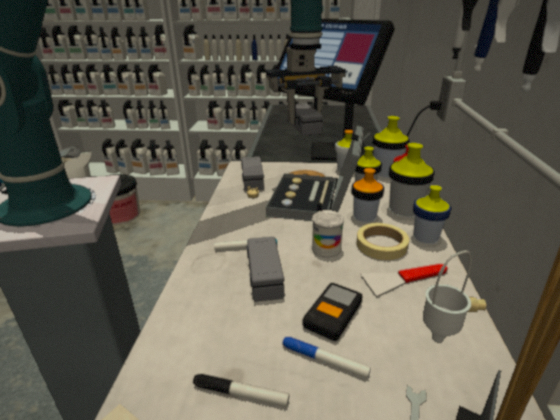

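View pics/f2_top.png

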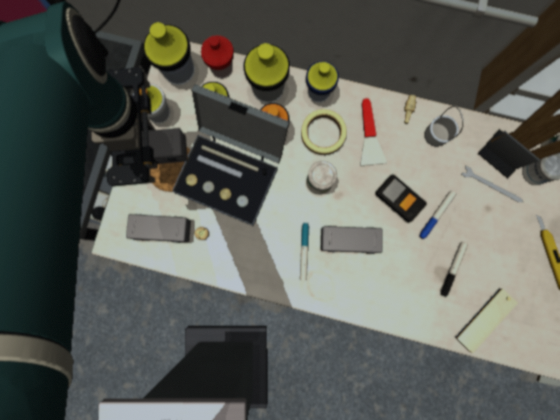

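```bash
python3 -c "
from rig import ctrl
print(ctrl.sign_off())"
```

```text
the job is handed in; nothing more can be done
None
```

The ball is in the middle case. I handed the job in at about 42 s (limit 72 s) with that case held above the cork mat. The hand-in gives no verdict.

**Rocking test:** I lifted each case in turn, tipped it about 30° left end down and then right end down, and compared the level moment about the jaw axis afterwards.

| Case | After left end down (N m) | After right end down (N m) | Result |
|---|---|---|---|
| Left | -0.03 | -0.05 | empty |
| Middle | -0.11 | -0.01 | ball |
| Right | -0.04 | -0.04 | empty |

- **Middle case repeat:** the first pass was inconclusive (-0.07 and -0.04, with about 1° of leftover tilt). I measured again with more samples, and the table shows those values. Its weight of about 3.9 N is also more than an empty case can have.

**Final checks before handing in:**
- **Held case:** its underside was about 15 cm up and its middle about 1 cm from my estimate of the mat's centre. The tool was level to 0.1°; the rough camera fit of the lid showed about 3°.
- **Other cases:** the left and right cases lay flat within about 3 mm of where they started.
- **Bystanders:** marker and tin were measured as unmoved. In the final check the network did not find the air cap and mistook the tin for the gauge. In the last pictures both look untouched.
- **Grip force:** it cannot be read, so I can't confirm it stayed under 25 N. I closed the gripper to only 0.45, just past contact, to keep it light. No slip was seen.

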